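# Count three full coin boxes into the order tray by weight and ring the bell

## Robot

A 6-joint arm with a two-finger parallel gripper is mounted at the origin on the work surface. World frame = base frame: x ahead of the robot, y to its left, z up, the work surface at z = 0. Lengths are in m, angles in rad, forces in N, time in s.
With the tool pointing down it reaches from about 0.275 to 0.85 m from the base axis. Payload 5.2 kg.
Tool frame: the origin (TCP) lies between the finger pads, 19 mm behind the fingertips; this is the grasp point; z points along the fingers, y is the line along which they close (so a half turn about z gives the same grasp; the last joint's range is limited). The gripper opens to 85 mm and grips with 20 to 120 N. Pads are 22 mm wide; open, the fingers measure 114 mm over their backs; the gripper's body (76 mm by 85 mm) begins 54 mm behind the grasp point. The pads swing forward as they close: fully open they stand 13 mm farther back than shut.
Start: joints at [-1.331, 0.259, 1.535, -0, 1.348, -0.203], TCP at [0.236, -0.497, 0.25] pointing down, gripper open.
Joint ranges: [-3.14, 3.14], [-0.91, 2.08], [0.19, 2.58], [-1.22, 4.36], [0.22, 2.71], [-3.12, 3.12]. Speed limits (rad/s): [2.57, 2.57, 3.14, 3.14, 3.14, 3.14].

## Interface

Orientations are given as a rotation vector (axis times angle).
In Python, from workcell import readout, camera, manip gives the robot as it stands. The module is installed in compiled form; this text tells all that it offers.
- The arm moves only by the shell command python3 -m creep 'ROWS' [FORCE]. ROWS is JSON, a list of rows, each a list of 3 entries, a list of its own where there are three numbers: the shift along the tool's x, y, z each as a share of 0.02 m, from -1 to 1, then the turn, a rotation vector about the tool's x, y, z each as a share of 5 degrees, from -1 to 1, then the opening, from 0 (shut) to 1 (fully open). In form: [[[x, y, z], [ax, ay, az], claw], ...]. A call has exactly 8 rows; each row shifts and turns the commanded pose from where the row before left it, along the tool's axes as they then stand; what a row does not reach is not made up. A row lasts 1/12 s, in which the tool goes at most 41.7 mm and 7.16 degrees, less where a joint would pass 70% of its speed; a pose out of reach is approached as far as the arm can. A call with a number of a shift or a turn outside -1 to 1 is refused whole. A call with a gripper value outside its range is refused whole. The fingers move at their own pace and stop on an object; FORCE is the grip in N (left out, the last holds). Time passes only in rows, so rows that do not move let the fingers close, or fill a call up. It gives the time, the measured TCP pose, the force, the opening and the grip force at its end, in the units of the state.
- readout.sense(): the state, without advancing time (a new reading comes with each control period).
- camera(name): name is "scene" or "top"; returns a dict with "img" (400x640x3 uint8, blue, green, red), "range_z" (400x640 float32, m along the optical axis (not along the pixel's ray), 0 where there is no reading), "fx", "fy", "cx", "cy" (pixels), "R" (3x3) and "t" (3): a world point X has camera coordinates R X + t. Camera axes: x right, y down, z forward; pixel columns grow to the right and rows downward; lengths in m; the calibration is good to about 2 mm. A picture is of the moment at which its call begins.
- manip.close_job(): hands the job in; it is judged then, once.
The state is a dict: "t": time; "joint_positions": joint angles; "joint_velocities": joint speeds; "effort": joint torques, N m; "ee_pos": TCP position; "ee_rot": TCP orientation; "wrist_force": force on the tool from outside, world axes, zero at the start; "ft_torque": the same for the moment, N m; "width": finger opening in m; "grasp_force": force on a finger pad.
Only numpy, scipy, OpenCV 4.12 (cv2) and the standard library are available. Lean on these libraries where they do the work, as an engineer would, in place of code of your own. Each camera call takes 0.05 s, during which the arm holds its last target. There are 200 camera calls.

## Task

An order has come in for three sets of onyx carrom coins: stand exactly three full cedar boxes upright in the order tray, going by their weight, because some on the riser are empty display dummies that look just the same. Set every box down without dropping it, and leave all the other boxes standing upright on the walnut riser and the other showroom pieces where they are. When the tray is complete, press the desk bell's plunger right down to its stop to call the packer.

Things in the scene. Friction and masses are not known exactly. Their poses are not given: they have to be found in the camera images.
- box_1: One of six outwardly alike closed cedar boxes standing on the riser: 46 x 46 mm, 150 mm tall, origin at the centre of its underside, z up, x and y square to its sides, turned up to 0.25 rad to the riser. Full (coins inside, 410 to 490 g in all) or an empty dummy (140 g): which differs every time, at least three are full. Grip two facing sides 20 mm below the top (TCP) with 30 to 40 N.
- box_2: One of six outwardly alike closed cedar boxes standing on the riser: 46 x 46 mm, 150 mm tall, origin at the centre of its underside, z up, x and y square to its sides, turned up to 0.25 rad to the riser. Full (coins inside, 410 to 490 g in all) or an empty dummy (140 g): which differs every time, at least three are full. Grip two facing sides 20 mm below the top (TCP) with 30 to 40 N.
- box_3: One of six outwardly alike closed cedar boxes standing on the riser: 46 x 46 mm, 150 mm tall, origin at the centre of its underside, z up, x and y square to its sides, turned up to 0.25 rad to the riser. Full (coins inside, 410 to 490 g in all) or an empty dummy (140 g): which differs every time, at least three are full. Grip two facing sides 20 mm below the top (TCP) with 30 to 40 N.
- box_4: One of six outwardly alike closed cedar boxes standing on the riser: 46 x 46 mm, 150 mm tall, origin at the centre of its underside, z up, x and y square to its sides, turned up to 0.25 rad to the riser. Full (coins inside, 410 to 490 g in all) or an empty dummy (140 g): which differs every time, at least three are full. Grip two facing sides 20 mm below the top (TCP) with 30 to 40 N.
- box_5: One of six outwardly alike closed cedar boxes standing on the riser: 46 x 46 mm, 150 mm tall, origin at the centre of its underside, z up, x and y square to its sides, turned up to 0.25 rad to the riser. Full (coins inside, 410 to 490 g in all) or an empty dummy (140 g): which differs every time, at least three are full. Grip two facing sides 20 mm below the top (TCP) with 30 to 40 N.
- box_6: One of six outwardly alike closed cedar boxes standing on the riser: 46 x 46 mm, 150 mm tall, origin at the centre of its underside, z up, x and y square to its sides, turned up to 0.25 rad to the riser. Full (coins inside, 410 to 490 g in all) or an empty dummy (140 g): which differs every time, at least three are full. Grip two facing sides 20 mm below the top (TCP) with 30 to 40 N.
- riser: Fixed low walnut riser, 230 (x) x 260 (y) mm, 30 mm high, left or right of the bell; origin: centre of its underside, x away from the robot, y along the box rows. Two rows of three boxes, 85 mm apart, at x = -20 and 80 mm. The violet striker lies in front of the front row; a fixed queen coin stand (22 mm high) sits between the rows.
- tray: Fixed walnut order tray with felt floor, empty, across the bell from the riser: 146 (x) x 286 (y) mm outside, 130 x 270 mm inside, rim 32 mm high, inner floor 8 mm above its underside; brass handles reach 19 mm out at its y ends, below the rim. Origin: centre of its underside, z up, y along its length. Three boxes fit in a row along y, 80 mm apart.
- bell_top (a point): Centre of the top face of the plunger head of a desk bell (bell fixed to the counter, chromed dome 78 mm wide, 46 mm high, on a black base 84 mm wide). The head is 18 mm wide, its top 62 mm above the counter at rest; the point moves down with it.
- bell_plunger (a joint): How far the bell's plunger is pressed down, m: 0 at rest, 0.006 at its stop. Spring-loaded: about 1.5 N to start it, 5 N at the stop; rises by itself.
- striker: Violet acrylic striker, 41 mm wide, 12 mm thick, lying loose on the front strip of the riser; bystander. Origin: centre of its underside.
- paperweight: Round onyx paperweight disc, 80 mm wide, 26 mm high, loose on the counter beyond the bell; bystander. Origin: centre of its underside.
Mind the look-alikes: they are no part of the job. Leave any white look-alike of the box_1 alone.

How it is judged:
By the outcome, as a careful person would: the job done as asked, in the order asked, and still so for the second after the job is handed in, with the robot touching nothing.
It also fails if it takes over 72 s, if anything falls off the work surface, if the arm or the gripper's body presses on something with over 40 N, if the wrist force passes 120 N, or if a joint passes its speed limit or range.

## Working session

There is one attempt and no reset: what is moved stays moved. The work goes in short steps, Python scripts to look and compute and a shell command to move; the robot and the scene stay as the last step left them, time stands still between calls to the robot, and variables do not carry over. Pictures are saved under pics/ and viewed, at most 10 in all, crops included, and the job is handed in when it is done.

```bash
mkdir -p pics; python3 - <<'E'
from workcell import readout, camera
import cv2, numpy as np
s=readout.sense(); print({k:np.round(v,3).tolist() for k,v in s.items()})
for n in("scene","top"):
    c=camera(n); cv2.imwrite(f"pics/{n}0.png",c["img"]); print(n,c["fx"],c["cx"],c["cy"],np.round(c["R"],3).tolist(),np.round(c["t"],3),(-c["R"].T@c["t"]).round(3))
E
```

```text
{'t': 0.0, 'joint_positions': [-1.331, 0.259, 1.536, 0.0, 1.348, -0.203], 'joint_velocities': [-0.002, -0.001, -0.002, 0.001, 0.001, -0.001], 'effort': [0.0, -44.602, -29.057, -0.0, 0.012, -0.0], 'ee_pos': [0.236, -0.496, 0.249], 'ee_rot': [-3.063, -0.689, 0.0], 'wrist_force': [-0.53, -0.409, 0.506], 'ft_torque': [-0.01, -0.039, -0.017], 'grasp_force': 0.0, 'width': 0.085}
scene 434.0762818088614 319.5507688079709 196.39012360192342 [[0.544, 0.839, 0.008], [0.443, -0.278, -0.852], [-0.713, 0.467, -0.523]] [-0.273 -0.207  1.5  ] [ 1.31  -0.529  0.61 ]
top 376.37196138854677 318.88709443135684 199.8647820827562 [[-0.002, -1.0, -0.006], [-0.999, 0.002, -0.036], [0.036, 0.006, -0.999]] [-0.051  0.575  0.928] [ 0.541 -0.058  0.948]
```

View pics/scene0.png

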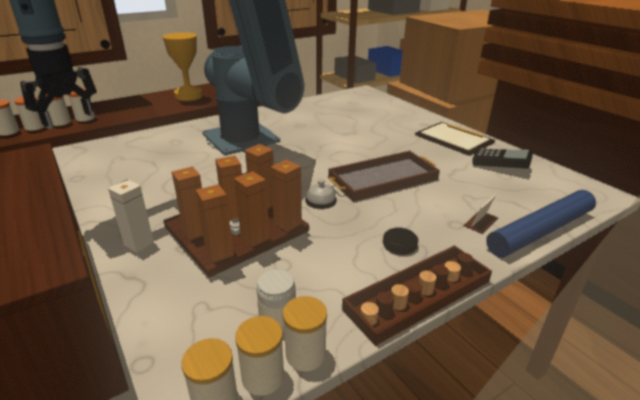

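View pics/top0.png

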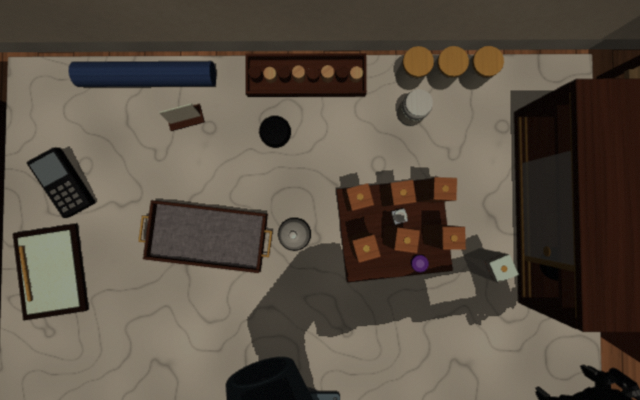

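The scene shows six cedar boxes on the riser and the white look-alike to their left. In the top view:
- The box tops are at about (360,196), (403,191), (445,188), (366,248), (407,240) and (454,237).
- The tray is at (207,235), the bell at (294,234), the striker at (420,264) and the white box at (503,267).

Next I'll measure the box tops, tray and bell from depth.

```bash
cat > h.py <<'E'
from workcell import readout, camera
import cv2, numpy as np
def cloud(c):
    v,u=np.mgrid[0:400,0:640]; z=c["range_z"]
    P=np.stack([(u-c["cx"])/c["fx"]*z,(v-c["cy"])/c["fy"]*z,z],-1)
    return (P-c["t"])@c["R"]
def ray(c,u,v,h):
    d=c["R"].T@np.array([(u-c["cx"])/c["fx"],(v-c["cy"])/c["fy"],1]); o=-c["R"].T@c["t"]
    return o+d*(h-o[2])/d[2]
def blobs(c,m,h,amin):
    cs,_=cv2.findContours(m.astype(np.uint8),cv2.RETR_EXTERNAL,cv2.CHAIN_APPROX_NONE)
    for k in cs:
        if cv2.contourArea(k)<amin: continue
        w=np.array([ray(c,*p,h)[:2] for p in k[:,0]],np.float32)
        (x,y),(a,b),an=cv2.minAreaRect(w*1000); an=(an+45)%90-45
        yield k[:,0].mean(0).round(0),round(x/1000,4),round(y/1000,4),round(a),round(b),round(an,1)
E
python3 - <<'E'
from h import *
c=camera("top"); W=cloud(c); z=W[...,2]
print("boxes"); 
for b in blobs(c,(z>.165)&(z<.2),.18,150): print(*b)
print(">.14");
for b in blobs(c,(z>.13)&(z<.165),.15,100): print(*b)
for n,(u,v) in dict(riserz=(430,255),trayfloor=(207,235),bell=(294,234),counter=(300,300)).items(): print(n,W[v,u].round(4))
print("tray/riser rim z .02-.045")
for b in blobs(c,(z>.02)&(z<.045),.031,600): print(*b)
print("bell>.03")
m=(z>.052)&(z<.075); m[:,:270]=0; m[:,320:]=0
for b in blobs(c,m,.06,5): print(*b)
m=(z>.02)&(z<.06); m[:,:272]=0; m[:,320:]=0; m[:205]=0;m[262:]=0
for b in blobs(c,m,.03,5): print(*b)
E
```

```text
boxes
[262. 363.] 0.2402 0.0631 13 124 13.9
[365. 248.] 0.4718 -0.1479 47 47 15.8
[406. 239.] 0.4882 -0.2299 49 46 -7.8
[452. 237.] 0.493 -0.3237 49 45 -0.1
[359. 196.] 0.5764 -0.1356 46 47 14.8
[402. 192.] 0.5852 -0.2233 46 48 8.0
[444. 188.] 0.5927 -0.3079 51 45 -0.7
[565. 211.] 0.5469 -0.5541 26 242 -0.2
>.14
[560. 312.] 0.3302 -0.5592 54 25 -0.0
[501. 267.] 0.4272 -0.4361 51 53 22.7
[555. 210.] 0.5482 -0.5513 25 241 -0.0
[555.  99.] 0.7897 -0.5587 53 28 -0.2
riserz [ 0.4402 -0.3213  0.0311]
trayfloor [0.4882 0.2265 0.0092]
bell [0.4932 0.0057 0.0625]
counter [ 0.3258 -0.0048  0.0014]
tray/riser rim z .02-.045
[293. 234.] 0.4916 0.0105 73 73 -0.1
[204. 236.] 0.4877 0.2262 322 146 -6.9
[392. 225.] 0.5032 -0.2335 229 259 6.2
[ 65. 183.] 0.6167 0.5785 164 90 33.6
[275. 131.] 0.7457 0.0573 75 75 -33.9
[532. 220.] 0.5607 -0.5822 486 89 0.1
[305.  73.] 0.8867 -0.0187 297 103 -0.3
bell>.03
[292. 234.] 0.4919 0.0106 15 15 -45.0
[293. 234.] 0.4915 0.0105 73 73 -0.1
```

```bash
cat >> h.py <<'E'
from scipy.spatial.transform import Rotation as Ro
def go(x,y,z,psi):
    """units of shift (0.02 m) in tool axes after the turn, and turn units (5 deg)"""
    s=readout.sense(); R=Ro.from_rotvec(s["ee_rot"]); p=np.radians(psi)
    T=Ro.from_matrix(np.array([[np.cos(p),np.sin(p),0],[np.sin(p),-np.cos(p),0],[0,0,-1]]).T)
    T=Ro.from_matrix(np.column_stack([[np.cos(p),np.sin(p),0],[np.sin(p),-np.cos(p),0],[0,0,-1]]))
    d=np.array([x,y,z])-s["ee_pos"]
    print("t",round(s["t"],2),"pos",s["ee_pos"].round(4) if hasattr(s["ee_pos"],"round") else s["ee_pos"],
      "shift before turn",(R.inv().apply(d)/.02).round(2),"after",(T.inv().apply(d)/.02).round(2),
      "turn",(np.degrees((R.inv()*T).as_rotvec())/5).round(2),"F",np.round(s["wrist_force"],2),"w",round(float(s["width"]),4),"g",round(float(s["grasp_force"]),1))
E
sed -i '/T=Ro.from_matrix(np.array/d' h.py
python3 - <<'E'
from h import *
c=camera("top"); z=cloud(c)[...,2]
for b in blobs(c,(z>.176)&(z<.19),.181,150): print(*b)
go(.472,-.148,.25,105)
E
```

```text
[366. 248.] 0.4715 -0.1484 46 46 15.8
[406. 240.] 0.4881 -0.2306 46 46 -7.8
[453. 237.] 0.493 -0.3254 45 44 -0.1
[359. 196.] 0.5765 -0.1359 46 46 14.8
[403. 192.] 0.5852 -0.2238 46 47 7.5
[444. 188.] 0.5927 -0.3096 47 45 -0.7
[565. 210.] 0.5469 -0.554 237 12 0.1
t 0.2 pos [ 0.2356 -0.4967  0.2495] shift before turn [ 1.815e+01 -1.069e+01 -1.000e-02] after [13.78 15.93 -0.03] turn [-1.000e-02 -1.000e-02 -1.593e+01] F [-0.12 -0.06  0.59] w 0.0853 g 0.0
```

```bash
python3 -m creep '[[[0.76,-0.45,0],[0,0,-1],0.8],[[0.79,-0.38,0],[0,0,-1],0.8],[[0.82,-0.31,0],[0,0,-1],0.8],[[0.85,-0.23,0],[0,0,-1],0.8],[[0.86,-0.16,0],[0,0,-1],0.8],[[0.87,-0.08,0],[0,0,-1],0.8],[[0.88,-0.01,0],[0,0,-1],0.8],[[0.88,0.07,0],[0,0,-1],0.8]]' 35
python3 -m creep '[[[0.87,0.14,0],[0,0,-1],0.8],[[0.85,0.22,0],[0,0,-1],0.8],[[0.83,0.29,0],[0,0,-1],0.8],[[0.8,0.36,0],[0,0,-1],0.8],[[0.76,0.43,0],[0,0,-1],0.8],[[0.72,0.5,0],[0,0,-1],0.8],[[0.68,0.56,0],[0,0,-1],0.8],[[0.63,0.62,0],[0,0,-1],0.8]]'
python3 -c "
from h import *
go(.4715,-.1484,.16,105.8)"
```

```text
t: 0.87
ee_pos: [0.3148, -0.3797, 0.2498]
ee_rot: [-2.64, -1.702, -0.0]
wrist_force: [0.3, -1.1, 0.3]
width: 0.0683
grasp_force: 0.0
t: 1.53
ee_pos: [0.3936, -0.2633, 0.2499]
ee_rot: [-1.899, -2.502, -0.0]
wrist_force: [-0.1, -0.9, -0.2]
width: 0.0682
grasp_force: 0.0
t 1.53 pos [ 0.3936 -0.2633  0.2499] shift before turn [4.48 5.3  4.5 ] after [4.47 5.31 4.49] turn [-0.   -0.   -0.04] F [-0.13 -0.89 -0.19] w 0.0682 g 0.0
```

```bash
python3 -m creep '[[[0.56,0.66,0.2],[0,0,0],0.8],[[0.56,0.66,0.2],[0,0,0],0.8],[[0.56,0.66,0.2],[0,0,0],0.8],[[0.56,0.66,0.2],[0,0,0],0.8],[[0.56,0.66,0.2],[0,0,0],0.8],[[0.56,0.66,0.2],[0,0,0],0.8],[[0.56,0.67,0.2],[0,0,0],0.8],[[0.55,0.7,0.2],[0,0,0],0.8]]'
python3 -c "
from h import *
go(.4715,-.1484,.16,105.8)"
```

```text
t: 2.2
ee_pos: [0.4726, -0.1488, 0.2177]
ee_rot: [-1.904, -2.498, 0.0]
wrist_force: [-1.0, -1.1, 0.4]
width: 0.0683
grasp_force: 0.0
t 2.2 pos [ 0.4726 -0.1488  0.2177] shift before turn [ 0.03 -0.05  2.88] after [ 0.03 -0.05  2.88] turn [-0.   -0.   -0.09] F [-1.01 -1.13  0.4 ] w 0.0683 g 0.0
```

```bash
python3 -m creep '[[[0,-0.05,0.72],[0,0,0],0.8],[[0,0,0.72],[0,0,0],0.8],[[0,0,0.72],[0,0,0],0.8],[[0,0,0.72],[0,0,0],0.8],[[0,0,0],[0,0,0],0],[[0,0,0],[0,0,0],0],[[0,0,0],[0,0,0],0],[[0,0,0],[0,0,0],0]]' 35
```

```text
t: 2.87
ee_pos: [0.4715, -0.15, 0.1609]
ee_rot: [1.904, 2.498, 0.0]
wrist_force: [-0.4, 0.0, -4.7]
width: 0.0456
grasp_force: 39.8
```

```bash
python3 -m creep '[[[0,0,0],[0,0,0],0],[[0,0,-0.2],[0,0,0],0],[[0,0,-0.4],[0,0,0],0],[[0,0,-0.4],[0,0,0],0],[[0,0,0],[0,0,0],0],[[0,0,0],[0,0,0],0],[[0,0,0],[0,0,0],0],[[0,0,0],[0,0,0],0]]'
python3 -c "
from h import *
go(.4715,-.1484,.16,105.8)"
```

```text
t: 3.53
ee_pos: [0.4711, -0.1498, 0.1802]
ee_rot: [-1.904, -2.498, 0.0]
wrist_force: [0.2, 0.8, -3.2]
width: 0.0458
grasp_force: 39.8
t 3.53 pos [ 0.4711 -0.1498  0.1802] shift before turn [0.06 0.04 1.01] after [0.06 0.04 1.01] turn [-0.   -0.   -0.09] F [ 0.16  0.78 -3.24] w 0.0458 g 39.8
```

```bash
cat >> h.py <<'E'
def weigh(n=8):
    F=[]
    for i in range(n): camera("top"); F.append(readout.sense()["wrist_force"][2])
    print("fz",np.round(F,2),"mean",np.mean(F).round(2))
E
python3 -c "
from h import *
weigh()
a=np.radians(-6.9); e=np.array([-np.sin(a),np.cos(a)]); o=np.array([.4877,.2262])
for k in(-1,0,1): print(k,(o+.08*k*e).round(4))
go(*(o+.08*e),.34,83.1)"
```

```text
fz [-3.61 -4.59 -4.18 -3.84 -4.26 -4.71 -4.35 -4.16] mean -4.21
-1 [0.4781 0.1468]
0 [0.4877 0.2262]
1 [0.4973 0.3056]
t 3.93 pos [ 0.4714 -0.1499  0.1803] shift before turn [21.62  7.29 -7.98] after [22.77 -1.45 -7.99] turn [-0.   -0.    4.45] F [ 0.1  -0.29 -4.16] w 0.0456 g 39.8
```

```bash
python3 -m creep '[[[0.4,0.13,-0.5],[0,0,0.89],0],[[0.8,0.2,-0.5],[0,0,0.89],0],[[0.98,0.17,-0.5],[0,0,0.89],0],[[1,0.09,-0.5],[0,0,0.89],0],[[1,0.01,-0.5],[0,0,0.89],0],[[1,-0.06,-0.2],[0,0,0],0],[[1,-0.06,0],[0,0,0],0],[[1,-0.06,0],[0,0,0],0]]'
python3 -m creep '[[[1,-0.06,0],[0,0,0],0],[[1,-0.06,0],[0,0,0],0],[[1,-0.06,0],[0,0,0],0],[[1,-0.06,0],[0,0,0],0],[[1,-0.06,0],[0,0,0],0],[[1,-0.06,0],[0,0,0],0],[[1,-0.06,0],[0,0,0],0],[[1,-0.06,0],[0,0,0],0]]'
python3 -c "
from h import *
go(.4973,.3056,.139,83.1)"
```

```text
t: 4.6
ee_pos: [0.4798, -0.0042, 0.2349]
ee_rot: [2.35, 2.084, 0.001]
wrist_force: [0.0, -0.2, -3.5]
width: 0.046
grasp_force: 39.7
t: 5.27
ee_pos: [0.4891, 0.1559, 0.2343]
ee_rot: [-2.351, -2.084, 0.0]
wrist_force: [0.0, -0.8, -4.2]
width: 0.0458
grasp_force: 39.7
t 5.27 pos [0.4891 0.1559 0.2343] shift before turn [ 7.48 -0.49  4.77] after [ 7.48 -0.49  4.77] turn [-0.  0.  0.] F [ 0.02 -0.84 -4.21] w 0.0458 g 39.7
```

```bash
python3 -m creep '[[[1,-0.06,0.2],[0,0,0],0],[[1,-0.06,0.3],[0,0,0],0],[[1,-0.06,0.4],[0,0,0],0],[[1,-0.06,0.4],[0,0,0],0],[[1,-0.06,0.4],[0,0,0],0],[[1,-0.06,0.4],[0,0,0],0],[[1,-0.06,0.2],[0,0,0],0],[[0.48,-0.05,0.1],[0,0,0],0]]'
python3 -m creep '[[[0,0,0.3],[0,0,0],0],[[0,0,0.6],[0,0,0],0],[[0,0,0.6],[0,0,0],0],[[0,0,0.4],[0,0,0],0],[[0,0,0.1],[0,0,0],0],[[0,0,0],[0,0,0],0],[[0,0,0],[0,0,0],0],[[0,0,0],[0,0,0],0]]'
python3 -c "
from h import *
go(.4973,.3056,.139,83.1)"
```

```text
t: 5.93
ee_pos: [0.4974, 0.3065, 0.1853]
ee_rot: [-2.349, -2.085, 0.001]
wrist_force: [0.0, 1.0, -3.9]
width: 0.0457
grasp_force: 39.8
t: 6.6
ee_pos: [0.4985, 0.3044, 0.1473]
ee_rot: [2.351, 2.083, 0.002]
wrist_force: [0.7, -0.3, -4.1]
width: 0.0453
grasp_force: 39.7
t 6.6 pos [0.4985 0.3044 0.1473] shift before turn [ 0.05 -0.07  0.41] after [ 0.05 -0.07  0.41] turn [ 0.02 -0.01  0.  ] F [ 0.7  -0.32 -4.09] w 0.0453 g 39.7
```

```bash
python3 -m creep '[[[0.05,-0.07,0.08],[0,0,0],0],[[0,0,0.08],[0,0,0],0],[[0,0,0.06],[0,0,0],0],[[0,0,0.06],[0,0,0],0],[[0,0,0.05],[0,0,0],0],[[0,0,0.03],[0,0,0],0],[[0,0,0],[0,0,0],0],[[0,0,0],[0,0,0],0]]'
```

```text
t: 7.27
ee_pos: [0.4966, 0.3056, 0.1392]
ee_rot: [-2.351, -2.084, 0.0]
wrist_force: [-0.6, -1.2, -4.2]
width: 0.0458
grasp_force: 39.8
```

```bash
python3 -m creep '[[[0,0,0.03],[0,0,0],0],[[0,0,0.03],[0,0,0],0],[[0,0,0.03],[0,0,0],0],[[0,0,0],[0,0,0],0],[[0,0,0],[0,0,0],0],[[0,0,0],[0,0,0],0],[[0,0,0],[0,0,0],0],[[0,0,0],[0,0,0],0]]'
```

```text
t: 7.93
ee_pos: [0.4967, 0.3057, 0.1379]
ee_rot: [2.351, 2.084, 0.001]
wrist_force: [-1.3, -0.2, 4.2]
width: 0.0457
grasp_force: 40.7
```

```bash
python3 -m creep '[[[0,0,0],[0,0,0],0.8],[[0,0,0],[0,0,0],0.8],[[0,0,0],[0,0,0],0.8],[[0,0,-0.5],[0,0,0],0.8],[[0,0,-1],[0,0,0],0.8],[[0,0,-1],[0,0,0],0.8],[[0,0,-1],[0,0,0],0.8],[[0,0,-0.9],[0,0,0],0.8]]'
python3 -c "
from h import *
go(.5765,-.1359,.22,104.8)
c=camera('top'); W=cloud(c); z=W[...,2]
m=(z>.14)&(z<.17); m[:,240:]=0
for b in blobs(c,m,.158,100): print(*b)
"
```

```text
t: 8.6
ee_pos: [0.4969, 0.3058, 0.2274]
ee_rot: [2.35, 2.084, 0.002]
wrist_force: [0.5, -0.7, -0.1]
width: 0.0682
grasp_force: 0.0
t 8.6 pos [0.4969 0.3058 0.2274] shift before turn [-21.45   6.6    0.37] after [-22.37  -1.79   0.37] turn [ 0.02 -0.   -4.34] F [ 0.46 -0.68 -0.08] w 0.0682 g 0.0
[150. 235.] 0.4975 0.3018 54 47 -6.4
```

```bash
python3 -m creep '[[[-0.96,0.29,0],[0,0,-0.87],0.8],[[-0.98,0.22,0],[0,0,-0.87],0.8],[[-0.99,0.15,0],[0,0,-0.87],0.8],[[-1,0.07,0],[0,0,-0.87],0.8],[[-1,-0.01,0],[0,0,-0.86],0.8],[[-1,-0.08,0],[0,0,0],0.8],[[-1,-0.08,0],[0,0,0],0.8],[[-1,-0.08,0],[0,0,0],0.8]]'
python3 -m creep '[[[-1,-0.08,0],[0,0,0],0.8],[[-1,-0.08,0],[0,0,0],0.8],[[-1,-0.08,0],[0,0,0],0.8],[[-1,-0.08,0],[0,0,0],0.8],[[-1,-0.08,0],[0,0,0],0.8],[[-1,-0.08,0],[0,0,0],0.8],[[-1,-0.08,0],[0,0,0],0.8],[[-1,-0.08,0],[0,0,0],0.8]]'
python3 -c "
from h import *
go(.5765,-.1359,.16,104.8)"
```

```text
t: 9.32
ee_pos: [0.525, 0.1468, 0.2257]
ee_rot: [1.916, 2.489, 0.001]
wrist_force: [1.1, -0.2, 0.7]
width: 0.0681
grasp_force: 0.0
t: 9.98
ee_pos: [0.5536, -0.0112, 0.2257]
ee_rot: [1.916, 2.489, 0.0]
wrist_force: [0.7, -0.3, 0.2]
width: 0.0685
grasp_force: 0.0
t 9.98 pos [ 0.5536 -0.0112  0.2257] shift before turn [-6.32 -0.49  3.29] after [-6.32 -0.49  3.29] turn [0.01 0.   0.  ] F [ 0.72 -0.28  0.19] w 0.0685 g 0.0
```

```bash
python3 -m creep '[[[-1,-0.08,0],[0,0,0],0.8],[[-1,-0.08,0],[0,0,0],0.8],[[-1,-0.08,0],[0,0,0],0.8],[[-1,-0.08,0],[0,0,0],0.8],[[-1,-0.08,0],[0,0,0],0.8],[[-1,-0.08,0],[0,0,0],0.8],[[-0.32,-0.01,0],[0,0,0],0.8],[[0,0,0],[0,0,0],0.8]]'
python3 -c "
from h import *
go(.5765,-.1359,.16,104.8)"
```

```text
t: 10.65
ee_pos: [0.5765, -0.1364, 0.2253]
ee_rot: [1.919, 2.487, -0.0]
wrist_force: [-0.2, 0.6, 0.1]
width: 0.0681
grasp_force: 0.0
t 10.65 pos [ 0.5765 -0.1364  0.2253] shift before turn [0.02 0.01 3.27] after [0.02 0.01 3.27] turn [ 0.    0.   -0.02] F [-0.23  0.63  0.08] w 0.0681 g 0.0
```

```bash
python3 -m creep '[[[0,0,0.82],[0,0,0],0.8],[[0,0,0.82],[0,0,0],0.8],[[0,0,0.82],[0,0,0],0.8],[[0,0,0.81],[0,0,0],0.8],[[0,0,0],[0,0,0],0],[[0,0,0],[0,0,0],0],[[0,0,0],[0,0,0],0],[[0,0,0],[0,0,0],0]]' 35
python3 -m creep '[[[0,0,0],[0,0,0],0],[[0,0,-0.2],[0,0,0],0],[[0,0,-0.4],[0,0,0],0],[[0,0,-0.4],[0,0,0],0],[[0,0,0],[0,0,0],0],[[0,0,0],[0,0,0],0],[[0,0,0],[0,0,0],0],[[0,0,0],[0,0,0],0]]'
python3 -c "
from h import *
weigh()
go(.4877,.2262,.23,83.1)"
```

```text
t: 11.32
ee_pos: [0.5765, -0.1345, 0.1607]
ee_rot: [1.915, 2.489, 0.0]
wrist_force: [-0.3, -0.7, -4.0]
width: 0.0458
grasp_force: 41.0
t: 11.98
ee_pos: [0.5761, -0.1348, 0.1798]
ee_rot: [-1.916, -2.489, 0.0]
wrist_force: [-0.6, 0.3, -4.4]
width: 0.0458
grasp_force: 41.0
fz [-4.32 -5.14 -4.46 -4.25 -3.44 -3.96 -4.27 -5.38] mean -4.4
t 12.38 pos [ 0.5763 -0.1349  0.1799] shift before turn [18.59  0.34 -2.5 ] after [17.39 -6.56 -2.51] turn [-0.   -0.    4.34] F [ 0.71  0.48 -5.38] w 0.0455 g 41.0
```

```bash
python3 -m creep '[[[0.5,0.01,-0.5],[0,0,0.87],0],[[0.8,-0.05,-0.5],[0,0,0.87],0],[[0.99,-0.13,-0.5],[0,0,0.87],0],[[0.98,-0.21,-0.5],[0,0,0.87],0],[[0.96,-0.28,-0.5],[0,0,0.86],0],[[0.93,-0.35,-0.2],[0,0,0],0],[[0.93,-0.35,0],[0,0,0],0],[[0.93,-0.35,0],[0,0,0],0]]'
python3 -m creep '[[[0.93,-0.35,0],[0,0,0],0],[[0.93,-0.35,0],[0,0,0],0],[[0.93,-0.35,0],[0,0,0],0],[[0.93,-0.35,0],[0,0,0],0],[[0.93,-0.35,0],[0,0,0],0],[[0.93,-0.35,0.1],[0,0,0],0],[[0.93,-0.35,0.2],[0,0,0],0],[[0.93,-0.35,0.3],[0,0,0],0]]'
python3 -c "
from h import *
go(.4877,.2262,.139,83.1)"
```

```text
t: 13.05
ee_pos: [0.5416, 0.0074, 0.2347]
ee_rot: [2.35, 2.083, 0.001]
wrist_force: [0.0, 0.4, -4.0]
width: 0.0456
grasp_force: 40.9
t: 13.72
ee_pos: [0.5039, 0.162, 0.2225]
ee_rot: [2.35, 2.083, 0.002]
wrist_force: [-0.2, 1.2, -4.8]
width: 0.0458
grasp_force: 40.9
t 13.72 pos [0.5039 0.162  0.2225] shift before turn [ 3.09 -1.2   4.18] after [ 3.09 -1.19  4.18] turn [ 0.02 -0.    0.  ] F [-0.16  1.21 -4.83] w 0.0458 g 40.9
```

```bash
python3 -m creep '[[[0.93,-0.36,0.4],[0,0,0],0],[[0.93,-0.36,0.5],[0,0,0],0],[[0.83,-0.32,0.5],[0,0,0],0],[[0.4,-0.16,0.5],[0,0,0],0],[[0,0,0.7],[0,0,0],0],[[0,0,0.7],[0,0,0],0],[[0,0,0.5],[0,0,0],0],[[0,0,0.15],[0,0,0],0]]'
python3 -m creep '[[[0,0,0.04],[0,0,0],0],[[0,0,0.04],[0,0,0],0],[[0,0,0.03],[0,0,0],0],[[0,0,0.03],[0,0,0],0],[[0,0,0.03],[0,0,0],0],[[0,0,0],[0,0,0],0],[[0,0,0],[0,0,0],0],[[0,0,0],[0,0,0],0]]'
python3 -c "
from h import *
go(.4877,.2262,.138,83.1)"
```

```text
t: 14.38
ee_pos: [0.4864, 0.2247, 0.1411]
ee_rot: [-2.35, -2.083, 0.005]
wrist_force: [-0.9, 0.2, -4.5]
width: 0.0456
grasp_force: 41.0
t: 15.05
ee_pos: [0.4875, 0.2253, 0.1398]
ee_rot: [2.351, 2.084, 0.0]
wrist_force: [0.1, 0.4, -4.7]
width: 0.0451
grasp_force: 40.9
t 15.05 pos [0.4875 0.2253 0.1398] shift before turn [0.05 0.   0.09] after [0.05 0.   0.09] turn [ 0. -0.  0.] F [ 0.14  0.4  -4.71] w 0.0451 g 40.9
```

```bash
python3 -m creep '[[[0,0,0.03],[0,0,0],0],[[0,0,0.03],[0,0,0],0],[[0,0,0.03],[0,0,0],0],[[0,0,0],[0,0,0],0],[[0,0,0],[0,0,0],0],[[0,0,0],[0,0,0],0],[[0,0,0],[0,0,0],0],[[0,0,0],[0,0,0],0]]'
```

```text
t: 15.72
ee_pos: [0.4875, 0.2253, 0.1378]
ee_rot: [2.351, 2.084, 0.0]
wrist_force: [-0.2, -0.2, -3.7]
width: 0.0455
grasp_force: 40.9
```

```bash
python3 -m creep '[[[0,0,0.03],[0,0,0],0],[[0,0,0.02],[0,0,0],0],[[0,0,0],[0,0,0],0],[[0,0,0],[0,0,0],0],[[0,0,0],[0,0,0],0],[[0,0,0],[0,0,0],0],[[0,0,0],[0,0,0],0],[[0,0,0],[0,0,0],0]]'
```

```text
t: 16.38
ee_pos: [0.4876, 0.2253, 0.1375]
ee_rot: [2.35, 2.084, 0.001]
wrist_force: [-1.5, -1.5, 5.1]
width: 0.0456
grasp_force: 42.1
```

Contact is confirmed, so I'll release, lift and head for the front-middle box (0.4881, -0.2306, -7.8°).

```bash
python3 -m creep '[[[0,0,0],[0,0,0],0.8],[[0,0,0],[0,0,0],0.8],[[0,0,0],[0,0,0],0.8],[[0,0,-0.5],[0,0,0],0.8],[[0,0,-1],[0,0,0],0.8],[[0,0,-1],[0,0,0],0.8],[[0,0,-1],[0,0,0],0.8],[[0,0,-0.9],[0,0,0],0.8]]'
python3 -c "
from h import *
go(.4881,-.2306,.16,82.2)
"
```

```text
t: 17.05
ee_pos: [0.4877, 0.2254, 0.2268]
ee_rot: [2.35, 2.084, 0.002]
wrist_force: [0.4, 0.3, 0.6]
width: 0.0681
grasp_force: 0.0
t 17.05 pos [0.4877 0.2254 0.2268] shift before turn [-22.63   2.74   3.33] after [-22.58   3.11   3.34] turn [ 0.01 -0.01  0.19] F [0.38 0.33 0.59] w 0.0681 g 0.0
```

```bash
python3 -m creep '[[[-1,0.13,0],[0,0,0.19],0.8],[[-1,0.14,0],[0,0,0],0.8],[[-1,0.14,0],[0,0,0],0.8],[[-1,0.14,0],[0,0,0],0.8],[[-1,0.14,0],[0,0,0],0.8],[[-1,0.14,0],[0,0,0],0.8],[[-1,0.14,0],[0,0,0],0.8],[[-1,0.14,0],[0,0,0],0.8]]'
python3 -m creep '[[[-1,0.14,0],[0,0,0],0.8],[[-1,0.14,0],[0,0,0],0.8],[[-1,0.14,0],[0,0,0],0.8],[[-1,0.14,0],[0,0,0],0.8],[[-1,0.14,0],[0,0,0],0.8],[[-1,0.14,0],[0,0,0],0.8],[[-1,0.14,0],[0,0,0],0.8],[[-1,0.14,0],[0,0,0],0.8]]'
python3 -m creep '[[[-1,0.14,0],[0,0,0],0.8],[[-1,0.14,0],[0,0,0],0.8],[[-1,0.14,0],[0,0,0],0.8],[[-1,0.14,0],[0,0,0],0.8],[[-1,0.14,0],[0,0,0],0.8],[[-1,0.14,0],[0,0,0],0.8],[[-0.6,0.08,0],[0,0,0],0.8],[[0,0,0],[0,0,0],0.8]]'
python3 -c "
from h import *
go(.4881,-.2306,.16,82.2)"
```

```text
t: 17.72
ee_pos: [0.4881, 0.0628, 0.2256]
ee_rot: [2.367, 2.064, 0.001]
wrist_force: [0.7, 0.3, 0.1]
width: 0.0686
grasp_force: 0.0
t: 18.38
ee_pos: [0.4885, -0.0989, 0.2256]
ee_rot: [2.367, 2.064, 0.001]
wrist_force: [0.7, 0.2, 0.0]
width: 0.068
grasp_force: 0.0
t: 19.05
ee_pos: [0.4887, -0.2335, 0.2252]
ee_rot: [2.369, 2.061, -0.0]
wrist_force: [0.2, 0.1, -0.8]
width: 0.0682
grasp_force: 0.0
t 19.05 pos [ 0.4887 -0.2335  0.2252] shift before turn [ 0.14 -0.05  3.26] after [ 0.14 -0.05  3.26] turn [ 0.01  0.01 -0.03] F [ 0.25  0.07 -0.76] w 0.0682 g 0.0
```

```bash
python3 -m creep '[[[0.1,-0.05,0.82],[0,0,0],0.8],[[0,0,0.82],[0,0,0],0.8],[[0,0,0.82],[0,0,0],0.8],[[0,0,0.8],[0,0,0],0.8],[[0,0,0],[0,0,0],0],[[0,0,0],[0,0,0],0],[[0,0,0],[0,0,0],0],[[0,0,0],[0,0,0],0]]' 35
python3 -m creep '[[[0,0,0],[0,0,0],0],[[0,0,-0.2],[0,0,0],0],[[0,0,-0.4],[0,0,0],0],[[0,0,-0.4],[0,0,0],0],[[0,0,0],[0,0,0],0],[[0,0,0],[0,0,0],0],[[0,0,0],[0,0,0],0],[[0,0,0],[0,0,0],0]]'
python3 -c "
from h import *
weigh()
go(.4781,.1468,.23,83.1)"
```

```text
t: 19.72
ee_pos: [0.4881, -0.2287, 0.1602]
ee_rot: [2.367, 2.065, 0.0]
wrist_force: [0.4, -0.5, -5.0]
width: 0.0458
grasp_force: 41.7
t: 20.38
ee_pos: [0.4877, -0.2288, 0.1794]
ee_rot: [-2.368, -2.064, 0.0]
wrist_force: [0.3, -0.7, -5.8]
width: 0.0454
grasp_force: 41.8
fz [-5.07 -3.29 -4.74 -4.61 -4.92 -4.91 -4.28 -5.27] mean -4.64
t 20.78 pos [ 0.4878 -0.2289  0.1795] shift before turn [18.55 -3.04 -2.52] after [18.59 -2.74 -2.53] turn [-0.   -0.   -0.19] F [-0.13 -0.5  -5.27] w 0.0459 g 41.8
```

```bash
python3 -m creep '[[[0.5,-0.08,-0.5],[0,0,-0.19],0],[[0.8,-0.12,-0.5],[0,0,0],0],[[0.99,-0.15,-0.5],[0,0,0],0],[[0.99,-0.15,-0.5],[0,0,0],0],[[0.99,-0.15,-0.5],[0,0,0],0],[[0.99,-0.15,-0.2],[0,0,0],0],[[0.99,-0.15,0],[0,0,0],0],[[0.99,-0.15,0],[0,0,0],0]]'
python3 -m creep '[[[0.99,-0.15,0],[0,0,0],0],[[0.99,-0.15,0],[0,0,0],0],[[0.99,-0.15,0],[0,0,0],0],[[0.99,-0.15,0],[0,0,0],0],[[0.99,-0.15,0],[0,0,0],0],[[0.99,-0.15,0],[0,0,0],0],[[0.99,-0.15,0],[0,0,0],0],[[0.99,-0.15,0],[0,0,0],0]]'
python3 -c "
from h import *
go(.4781,.1468,.139,83.1)"
```

```text
t: 21.45
ee_pos: [0.4835, -0.0802, 0.2355]
ee_rot: [2.348, 2.084, 0.003]
wrist_force: [0.5, 0.7, -4.2]
width: 0.0456
grasp_force: 41.8
t: 22.12
ee_pos: [0.4778, 0.0799, 0.235]
ee_rot: [2.349, 2.085, 0.002]
wrist_force: [-0.4, -0.7, -4.5]
width: 0.0455
grasp_force: 41.8
t 22.12 pos [0.4778 0.0799 0.235 ] shift before turn [ 3.32 -0.39  4.8 ] after [ 3.32 -0.39  4.8 ] turn [ 0.01 -0.01  0.01] F [-0.38 -0.67 -4.5 ] w 0.0455 g 41.8
```

```bash
python3 -m creep '[[[0.99,-0.12,0.2],[0,0,0],0],[[0.99,-0.12,0.4],[0,0,0],0],[[0.9,-0.1,0.5],[0,0,0],0],[[0.44,-0.05,0.7],[0,0,0],0],[[0,0,0.9],[0,0,0],0],[[0,0,0.9],[0,0,0],0],[[0,0,0.7],[0,0,0],0],[[0,0,0.3],[0,0,0],0]]'
python3 -m creep '[[[0,0,0.06],[0,0,0],0],[[0,0,0.04],[0,0,0],0],[[0,0,0.04],[0,0,0],0],[[0,0,0.03],[0,0,0],0],[[0,0,0.03],[0,0,0],0],[[0,0,0],[0,0,0],0],[[0,0,0],[0,0,0],0],[[0,0,0],[0,0,0],0]]'
python3 -c "
from h import *
go(.4781,.1468,.138,83.1)"
```

```text
t: 22.78
ee_pos: [0.4771, 0.1457, 0.1409]
ee_rot: [-2.348, -2.084, 0.002]
wrist_force: [-0.7, -0.2, -3.6]
width: 0.0455
grasp_force: 41.7
t: 23.45
ee_pos: [0.479, 0.1443, 0.1378]
ee_rot: [2.351, 2.084, 0.0]
wrist_force: [0.4, -0.1, -4.1]
width: 0.0455
grasp_force: 41.8
t 23.45 pos [0.479  0.1443 0.1378] shift before turn [ 0.12 -0.06 -0.01] after [ 0.12 -0.06 -0.01] turn [ 0. -0.  0.] F [ 0.39 -0.12 -4.13] w 0.0455 g 41.8
```

```bash
python3 -m creep '[[[0.05,0,0.02],[0,0,0],0],[[0.05,0,0.02],[0,0,0],0],[[0,0,0.02],[0,0,0],0],[[0,0,0],[0,0,0],0],[[0,0,0],[0,0,0],0],[[0,0,0],[0,0,0],0],[[0,0,0],[0,0,0],0],[[0,0,0],[0,0,0],0]]'
```

```text
t: 24.12
ee_pos: [0.4794, 0.1459, 0.1373]
ee_rot: [2.349, 2.084, -0.0]
wrist_force: [-1.4, -2.2, 5.2]
width: 0.0459
grasp_force: 42.7
```

```bash
python3 -m creep '[[[0,0,0],[0,0,0],0.8],[[0,0,0],[0,0,0],0.8],[[0,0,0],[0,0,0],0.8],[[0,0,-0.5],[0,0,0],0.8],[[0,0,-1],[0,0,0],0.8],[[0,0,-1],[0,0,0],0.8],[[0,0,-1],[0,0,0],0.8],[[0,0,-0.9],[0,0,0],0.8]]'
python3 -c "
from h import *
go(.4917,.0107,.10,83.1)
"
```

```text
t: 24.78
ee_pos: [0.4794, 0.1466, 0.2264]
ee_rot: [2.35, 2.084, 0.002]
wrist_force: [0.2, -0.1, 0.1]
width: 0.0684
grasp_force: 0.0
t 24.78 pos [0.4794 0.1466 0.2264] shift before turn [-6.67  1.41  6.32] after [-6.67  1.42  6.32] turn [ 0.01 -0.01  0.  ] F [ 0.16 -0.11  0.12] w 0.0684 g 0.0
```

```bash
python3 -m creep '[[[-0.95,0.2,0],[0,0,0],0],[[-0.95,0.2,0],[0,0,0],0],[[-0.95,0.2,0],[0,0,0],0],[[-0.95,0.2,0],[0,0,0],0],[[-0.95,0.2,0],[0,0,0],0],[[-0.95,0.2,0],[0,0,0],0],[[-0.97,0.21,0],[0,0,0],0],[[0,0,0],[0,0,0],0]]' 35
python3 - <<'E'
from h import *
go(.4917,.0107,.10,83.1)
c=camera('top'); cv2.imwrite("pics/top1.png",c["img"]); z=cloud(c)[...,2]
m=(z>.15)&(z<.17); m[:,240:]=0
for b in blobs(c,m,.158,100): print(*b)
for b in blobs(c,(z>.176)&(z<.19),.181,150): print(*b)
cv2.imwrite("pics/scene1.png",camera("scene")["img"])
E
```

```text
t: 25.45
ee_pos: [0.492, 0.0077, 0.2252]
ee_rot: [2.352, 2.08, -0.0]
wrist_force: [0.5, -0.2, 0.8]
width: 0.0003
grasp_force: 0.0
t 25.45 pos [0.492  0.0077 0.2252] shift before turn [ 0.15 -0.04  6.26] after [ 0.15 -0.03  6.26] turn [ 0.02  0.02 -0.02] F [ 0.47 -0.15  0.79] w 0.0003 g 0.0
[183. 238.] 0.4889 0.23 29 47 -7.5
[149. 235.] 0.4974 0.3039 50 47 -6.8
[453. 237.] 0.493 -0.3254 45 44 -0.1
[403. 192.] 0.5852 -0.224 46 46 7.6
[444. 188.] 0.5926 -0.3096 47 45 -0.7
[565. 210.] 0.5479 -0.5541 12 239 -0.1
```

View pics/scene1.png

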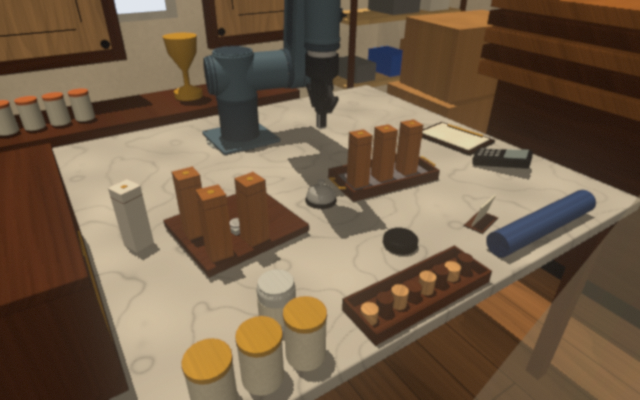

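The scene view shows three boxes upright in the tray at about (360–410,155), three still standing on the riser, and the gripper above the bell at (321,195). Next I descend to the bell.

```bash
python3 -m creep '[[[0.1,0,0.9],[0,0,0],0],[[0,0,0.9],[0,0,0],0],[[0,0,0.9],[0,0,0],0],[[0,0,0.9],[0,0,0],0],[[0,0,0.9],[0,0,0],0],[[0,0,0.9],[0,0,0],0],[[0,0,0.7],[0,0,0],0],[[0,0,0.4],[0,0,0],0]]'
python3 -c "
from h import *
go(.4917,.0107,.081,83.1)"
```

```text
t: 26.22
ee_pos: [0.4904, 0.014, 0.0931]
ee_rot: [-2.348, -2.084, 0.002]
wrist_force: [-0.6, 0.2, 0.4]
width: 0.0002
grasp_force: 0.0
t 26.22 pos [0.4904 0.014  0.0931] shift before turn [-0.15  0.08  0.6 ] after [-0.15  0.08  0.6 ] turn [-0.03 -0.01  0.02] F [-0.57  0.15  0.36] w 0.0002 g 0.0
```

```bash
python3 -m creep '[[[-0.08,0.05,0.15],[0,0,0],0],[[0,0,0.15],[0,0,0],0],[[0,0,0.15],[0,0,0],0],[[0,0,0.1],[0,0,0],0],[[0,0,0.1],[0,0,0],0],[[0,0,0.1],[0,0,0],0],[[0,0,0.05],[0,0,0],0],[[0,0,0.05],[0,0,0],0]]'
python3 -m creep '[[[0,0,0.03],[0,0,0],0],[[0,0,0.03],[0,0,0],0],[[0,0,0],[0,0,0],0],[[0,0,0],[0,0,0],0],[[0,0,0],[0,0,0],0],[[0,0,0],[0,0,0],0],[[0,0,0],[0,0,0],0],[[0,0,0],[0,0,0],0]]'
python3 -c "
from h import *
go(.4917,.0107,.075,83.1)"
```

```text
t: 26.88
ee_pos: [0.4926, 0.0108, 0.0778]
ee_rot: [2.35, 2.083, 0.001]
wrist_force: [-0.2, 0.2, 3.3]
width: 0.0004
grasp_force: 1.5
t: 27.55
ee_pos: [0.4926, 0.0108, 0.0764]
ee_rot: [2.35, 2.084, 0.001]
wrist_force: [2.1, 0.9, 4.3]
width: -0.0002
grasp_force: 1.9
t 27.55 pos [0.4926 0.0108 0.0764] shift before turn [-0.01 -0.04  0.07] after [-0.01 -0.04  0.07] turn [0.01 0.   0.  ] F [2.08 0.9  4.29] w -0.0002 g 1.9
```

Contact is good; I'll go on down to the stop.

```bash
python3 -m creep '[[[0,0,0.04],[0,0,0],0],[[0,0,0.03],[0,0,0],0],[[0,0,0.03],[0,0,0],0],[[0,0,0.03],[0,0,0],0],[[0,0,0],[0,0,0],0],[[0,0,0],[0,0,0],0],[[0,0,0],[0,0,0],0],[[0,0,0],[0,0,0],0]]'
```

```text
t: 28.22
ee_pos: [0.4927, 0.0108, 0.0746]
ee_rot: [2.35, 2.084, 0.001]
wrist_force: [-0.3, 0.6, 12.4]
width: -0.0001
grasp_force: 6.5
```

At 12.4 N, well past the 5 N spring force, the plunger is on its stop. I'll retreat and check.

```bash
python3 -m creep '[[[0,0,-0.2],[0,0,0],0],[[0,0,-0.7],[0,0,0],0],[[0,0,-1],[0,0,0],0],[[0,0,-1],[0,0,0],0],[[0,0,-1],[0,0,0],0],[[0,0,-1],[0,0,0],0],[[0,0,-1],[0,0,0],0],[[0,0,-0.5],[0,0,0],0]]'
python3 - <<'E'
from h import *
a=camera('top'); b=camera('scene'); cv2.imwrite("pics/end.png",cv2.resize(np.hstack([a["img"][150:300,100:520],b["img"][100:250,100:480]]),(800,150)))
z=cloud(a)[...,2]; m=(z>.15)&(z<.17); m[:,240:]=0
for x in blobs(a,m,.158,100): print(*x)
for x in blobs(a,(z>.176)&(z<.19),.181,150): print(*x)
E
```

```text
t: 28.88
ee_pos: [0.4922, 0.0108, 0.203]
ee_rot: [2.35, 2.084, 0.0]
wrist_force: [0.1, -0.8, 0.1]
width: 0.0001
grasp_force: 0.0
[185. 239.] 0.4883 0.2257 38 46 -7.2
[149. 235.] 0.4973 0.304 49 46 -6.4
[453. 237.] 0.493 -0.3254 45 44 -0.1
[403. 192.] 0.5852 -0.2239 46 47 8.0
[444. 188.] 0.5926 -0.3096 47 45 -0.7
[565. 210.] 0.5469 -0.5534 12 237 -0.2
```

View pics/end.png

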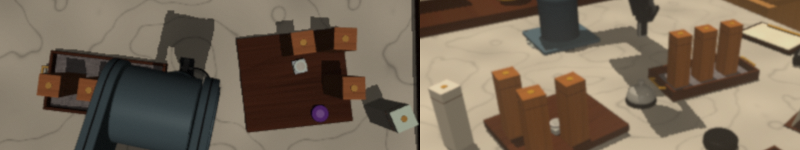

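The end view shows three boxes upright in the tray, at about (680–730,55) in the scene half. The other three are on the riser, and the striker and white box haven't moved.

```bash
python3 -c "
from workcell import manip
print(manip.close_job())"
```

```text
the job is handed in; nothing more can be done
None
```

Three full boxes (weighed at about 4.2, 4.4 and 4.6 N) stand upright in the tray, the other three boxes were left on the riser, the bell was pressed to its stop at 12.4 N, and the job was handed in at about 29 s.

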